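# Make up the tea tray

## Task

Make up the tea tray from the things on the front half of the worktop: stand the lidded canister in the dark-wood insert, the kitchen timer in the red insert, the cup with the handle in the white insert and the yellow tea light in the brass insert, each upright and settled down in the middle well. Leave the glass and the green tea light standing where they are.

Things in the scene. Friction and masses are not known exactly. Their poses are not given: they have to be found in the camera images.
- canister: small white ceramic canister with a brown wooden lid, on the front half of the worktop (canisters, cups, mills and jars at the back are fixed; above x = 0.61 m wall cabinets hang, 0.46 m up). 70 mm across, 85 mm tall. Origin: centre of its underside; z up. The lid is fast (top at 68 mm); its round knob, 20 mm across, 68 to 85 mm up, lifts the whole. About 0.35 kg.
- timer: round kitchen timer, white below with a pale wooden dial on top, 69 mm across at the most, 44 mm tall. Origin: centre of its underside; z up. The dial, 60 mm across, is from 24 to 44 mm up and does not turn; grip it there. About 0.16 kg.
- cup: small white espresso cup with one handle, upright, 60 mm across at the rim, 42 mm at the foot, 49 mm tall. The round bowl's axis lies at y = +11.5 mm from the origin, its rim from y = -18 to +41; the handle sticks out to y = -42. Origin: at the height of the underside; z up. Tapered: grip across x just below the rim. About 0.11 kg.
- candle_yellow: the tea light with yellow wax in a thin metal cup, 38 mm across, 15 mm tall. Origin: centre of its underside; z up. About 0.03 kg.
- glass: small clear drinking glass without a handle, 48 mm across the rim, 61 mm tall, upright; not wanted. Origin: centre of its underside; z up.
- candle_green: the tea light with green wax, 38 mm across, 17 mm tall; not wanted. Origin: centre of its underside; z up.
- insert_dark: tray insert of dark wood, 97 x 97 x 10 mm, fixed in a low light-wood tray (2 x 2 inserts 99 mm apart, order varies; immovable; 212 mm square, rim flush with insert tops 16 mm above the worktop, lower bar handles on two sides). Origin: middle of underside, 6 mm above worktop; x, y along sides, z up. Central round well 86 mm across and 6 mm deep (floor 10 mm above the worktop).
- insert_red: tray insert painted red, 97 x 97 x 10 mm, fixed in a low light-wood tray (2 x 2 inserts 99 mm apart, order varies; immovable; 212 mm square, rim flush with insert tops 16 mm above the worktop, lower bar handles on two sides). Origin: middle of underside, 6 mm above worktop; x, y along sides, z up. Central round well 86 mm across and 6 mm deep (floor 10 mm above the worktop).
- insert_white: tray insert of white ceramic, 97 x 97 x 10 mm, fixed in a low light-wood tray (2 x 2 inserts 99 mm apart, order varies; immovable; 212 mm square, rim flush with insert tops 16 mm above the worktop, lower bar handles on two sides). Origin: middle of underside, 6 mm above worktop; x, y along sides, z up. Central round well 58 mm across and 6 mm deep (floor 10 mm above the worktop).
- insert_brass: tray insert of brass, 97 x 97 x 10 mm, fixed in a low light-wood tray (2 x 2 inserts 99 mm apart, order varies; immovable; 212 mm square, rim flush with insert tops 16 mm above the worktop, lower bar handles on two sides). Origin: middle of underside, 6 mm above worktop; x, y along sides, z up. Central round well 56 mm across and 4 mm deep (floor 12 mm above the worktop).

How it is judged (in metres and radians):
At the end, for the whole second after the job is handed in: The four wanted things stand upright (0.12 rad), still, in the well of their own insert: origin within 12 mm (cup 24 mm) of its middle, underside at most 7.5 mm (tea light 8.5) above the insert's underside. Glass and green tea light upright, still, within 30 mm of their start (horizontal distance between canister and insert_dark below 0.012 m and z of canister in the frame of insert_dark below 0.0075 m and angle between each of canister, timer, cup, candle_yellow, glass, candle_green's own z axis and vertical below 0.12 rad and linear speed of each of canister, timer, cup, candle_yellow, glass, candle_green below 0.02 m/s and horizontal distance between timer and insert_red below 0.012 m and z of timer in the frame of insert_red below 0.0075 m and horizontal distance between cup and insert_white below 0.024 m and z of cup in the frame of insert_white below 0.0075 m and horizontal distance between candle_yellow and insert_brass below 0.012 m and z of candle_yellow in the frame of insert_brass below 0.0085 m and distance of each of glass, candle_green from where it was at the start of the episode below 0.03 m); the robot touches nothing.
It fails at once if the glass or the green tea light is moved more than 30 mm or knocked over (distance of any of glass, candle_green from where it was at the start of the episode above 0.03 m or angle between any of glass, candle_green's own z axis and vertical above 0.5 rad).
It also fails if it takes over 131 s, if anything falls off the work surface, if the arm or the gripper's body presses on something with over 40 N, if the wrist force passes 120 N, or if a joint passes its speed limit or range.

## Robot

A 6-joint arm with a two-finger parallel gripper is mounted at the origin on a cart in front of the work surface, level with it; the furniture and walls round the work are solid. World frame = base frame: x ahead of the robot, y to its left, z up, the work surface at z = 0. Lengths are in m, angles in degrees, forces in N, time in s.
With the tool pointing down it reaches from about 0.15 to 0.775 m from the base axis. Payload 6.1 kg.
Tool frame: the origin (TCP) lies at the very end of the fingers, on their centre line; the grasp point (between the pads) lies 19 mm behind it (env.grip_point_offset is the distance from the TCP to the grasp point, in m); z points along the fingers, y is the line along which they close (so a half turn about z gives the same grasp; the last joint's range is limited). The gripper opens to 85 mm and grips with 20 to 120 N. Pads are 22 mm wide; open, the fingers measure 114 mm over their backs; the gripper's body (76 mm by 85 mm) begins 54 mm behind the grasp point. The pads swing forward as they close: fully open they stand 13 mm farther back than shut.
Start: joints at [75.802, 7.208, -2.269, 80.523, 0, 90], TCP at [0.129, 0.509, 0.204] pointing down, gripper open.
Joint ranges: [-155.77, 155.77], [-54.66, 111.73], [-72.52, 77.12], [-102.08, 115.82], [-83.92, 84.16], [-180, 180]. Speed limits (degrees/s): [136.94, 136.94, 172.46, 180, 180, 180].

## Interface

Orientations are given as a 3x3 rotation matrix whose columns are the frame's x, y, z axes.
In Python, from bench import env, grab_frame, get_calibration gives the robot as it stands.
- The arm moves only by the tool drive_tool, never from a script. Its arguments are lists of equal length, an entry for each row: "slide": the shift along the tool's x, y, z in cm, a list of three; "angular": the turn, a rotation vector about the tool's x, y, z in rad, a list of three. In form: {"slide": [[dx, dy, dz], ...], "angular": [[rx, ry, rz], ...]}. A call has 1 to 5 rows; each row is the pose to reach, as a shift and turn from the pose commanded when the call began, along the tool's axes at that moment; what a row does not reach only later rows make up. A row lasts 1/12 s, in which the tool goes at most 41.7 mm and 7.16 degrees, less where a joint would pass 70% of its speed; a pose out of reach is approached as far as the arm can. A call with a gripper value outside its range is refused whole. "jaw" is the closure, from 0 (fully open) to 1 (shut), set as the call begins (left out, the last holds). The fingers move at their own pace and stop on an object; "grip_force" is the grip in N (left out, the last holds). Time passes only in rows, so rows that repeat a pose let the fingers close. It gives the time, the measured TCP pose, the force, the opening and the grip force at its end, in the units of the state.
- env.state(): the state, without advancing time (a new reading comes with each control period).
- grab_frame(name): name is "scene" or "top" or "wrist"; returns the picture (480x640x3 uint8, red, green, blue); there is no depth.
- get_calibration(name): a dict with "fov_y" (degrees; the focal length in pixels is half the picture's height over the tangent of half this angle, whatever the lens; pixels are square), "cx", "cy" (the principal point, pixels), "k1" (the pictures are not rectified: a ray, as slopes to the right and down, at radius r is drawn at 1 + k1 r^2 times it, then the intrinsics apply), "origin" and "attitude" of the camera in the world; the wrist camera has in their place "T_tool_cam" (4x4, takes a point from camera to tool coordinates, whose origin is the TCP and whose axes are the flange's). Camera axes: x right, y down, z forward; pixel columns grow to the right and rows downward; lengths in m; the calibration is good to about 2 mm. A picture is of the moment at which its call begins: read the wrist's pose just before it. get_calibration takes no time and is no camera call.
- env.close_job(): hands the job in; it is judged then, once.
The state is a dict: "time": time; "joint_pos": joint angles; "dq": joint speeds; "effort": joint torques, N m; "tool_pos": TCP position; "ee_rot": TCP orientation; "wrist_force": force on the tool from outside, world axes, zero at the start; "wrist_torque": the same for the moment, N m; "grip_width": finger opening in m; "finger_force": force on a finger pad.
Only numpy, scipy, OpenCV 4.12 (cv2) and the standard library are available. Lean on these libraries where they do the work, as an engineer would, in place of code of your own. Each camera call takes 0.05 s, during which the arm holds its last target. There are 200 camera calls.

## Working session

There is one attempt and no reset: what is moved stays moved. The work goes in short steps, Python scripts to look and compute and a tool call to move; the robot and the scene stay as the last step left them, time stands still between calls to the robot, and variables do not carry over. Pictures are saved under pics/ and viewed, at most 14 in all, crops included, and the job is handed in when it is done.

Besides the shell and the picture viewer there is one more tool, called by a JSON object that holds its "fn" and its "kwargs", one argument or row to a line. drive_tool: Moves the arm, as the interface text tells. Its arguments: {"type":"object","properties":{"slide":{"type":"array"},"angular":{"type":"array"},"jaw":{"type":"number"},"grip_force":{"type":"number"}},"required":["slide","angular"]}

```bash
mkdir -p pics; ls
python3 - <<'E'
from bench import env, grab_frame, get_calibration
import cv2
s=env.state(); print(s)
for n in("top","scene","wrist"):
    cv2.imwrite(f"pics/{n}0.png",grab_frame(n)[:,:,::-1]); print(n,get_calibration(n))
E
```

```text
pics
{'time': 0.0, 'joint_pos': array([ 7.58009924e+01,  7.24148943e+00, -2.32779322e+00,  8.05243566e+01,
        1.65534393e-03,  8.99992045e+01]), 'dq': array([ 0.01788496,  0.02916756, -0.00090458,  0.06230545,  0.01659127,
        0.05925459]), 'effort': array([ 5.80347532e-04, -4.35911930e+01,  3.52925634e+01,  1.72171398e-02,
        6.63054857e-05, -1.04449654e-05]), 'tool_pos': array([0.12865369, 0.50850952, 0.20281542]), 'ee_rot': array([[-9.69452992e-01,  2.45276806e-01, -4.28889943e-04],
       [ 2.45277179e-01,  9.69451710e-01, -1.57729645e-03],
       [ 2.89138543e-05, -1.63431167e-03, -9.99998664e-01]]), 'wrist_force': array([0.46570523, 0.58964105, 0.62450541]), 'wrist_torque': array([ 0.01188804, -0.06973874,  0.01187179]), 'finger_force': 0.0, 'grip_width': 0.08523411390660439}
top {'fov_y': 49.542854846061466, 'cx': 317.3047032602342, 'cy': 235.58847320722887, 'k1': -0.04800339712961965, 'origin': array([0.32165798, 0.05919167, 1.09297289]), 'attitude': array([[-0.02630088, -0.98963096,  0.14120491],
       [-0.99919328,  0.02173679, -0.03376839],
       [ 0.03034891, -0.14197913, -0.9894043 ]])}
scene {'fov_y': 57.20934091151873, 'cx': 322.38902807944686, 'cy': 231.22346467327324, 'k1': -0.00041831739233531606, 'origin': array([-0.19805223, -0.36107564,  0.53702578]), 'attitude': array([[ 0.50545067, -0.44728287,  0.73787374],
       [-0.86256981, -0.28393064,  0.41875616],
       [ 0.02220251, -0.84812819, -0.52932563]])}
wrist {'fov_y': 66.71530317039601, 'cx': 317.5003707622399, 'cy': 245.60638870877128, 'k1': 0.01992207114458179, 'T_tool_cam': array([[-3.84809863e-04, -9.49929079e-01, -3.12465352e-01,
         8.19309346e-02],
       [ 9.99999522e-01, -8.45586161e-05, -9.74460013e-04,
        -9.59212410e-04],
       [ 8.99246265e-04, -3.12465577e-01,  9.49928657e-01,
        -1.70942098e-01],
       [ 0.00000000e+00,  0.00000000e+00,  0.00000000e+00,
         1.00000000e+00]])}
```

View pics/top0.png

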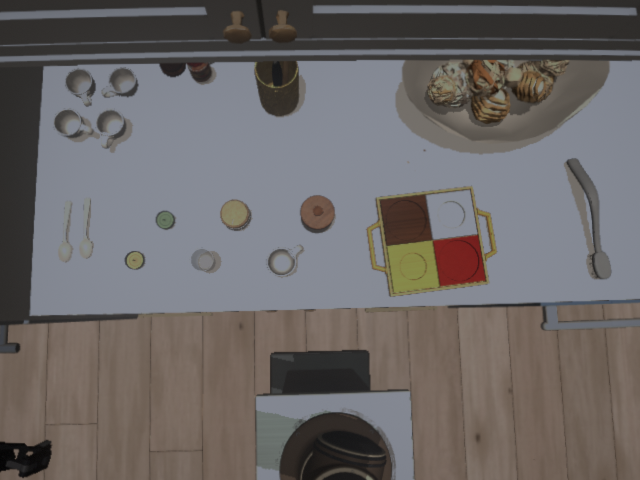

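View pics/scene0.png

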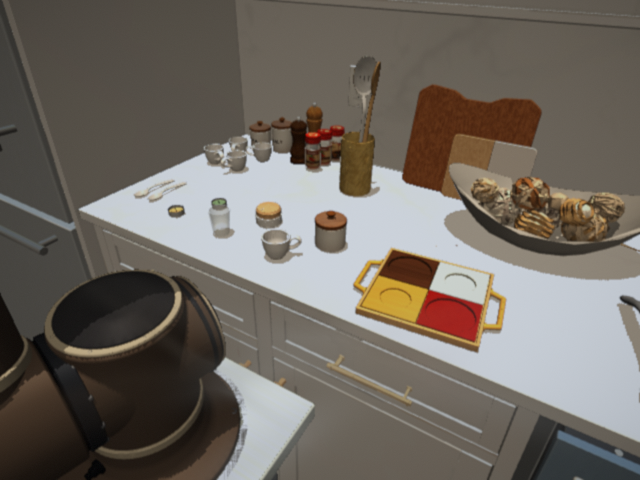

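The top view shows the glass at (203,260), green light at (165,220), yellow light at (135,260), timer at (235,214), cup at (282,262) with its handle to the upper right, and canister at (317,213). In the tray, dark is upper left, white upper right, brass lower left and red lower right. I'll enlarge these areas.

Run:
```python
import cv2
im=cv2.imread("pics/top0.png")
def crop(n,x,y,w,h,s):
    c=cv2.resize(im[y:y+h,x:x+w],None,fx=s,fy=s,interpolation=cv2.INTER_CUBIC)
    c=cv2.convertScaleAbs(c,alpha=1.2)
    for i in range(0,w,20): cv2.line(c,(i*s,0),(i*s,6),(0,0,255),1); cv2.putText(c,str(x+i),(i*s,18),0,.4,(0,0,255),1)
    for i in range(0,h,20): cv2.line(c,(0,i*s),(6,i*s),(0,0,255),1); cv2.putText(c,str(y+i),(8,i*s+4),0,.4,(0,0,255),1)
    cv2.imwrite(n,c)
crop("pics/c1.png",120,190,130,90,6)
crop("pics/c2.png",220,185,130,100,6)
crop("pics/c3.png",365,180,132,120,5)
```

```text
(no output)
```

View pics/c1.png

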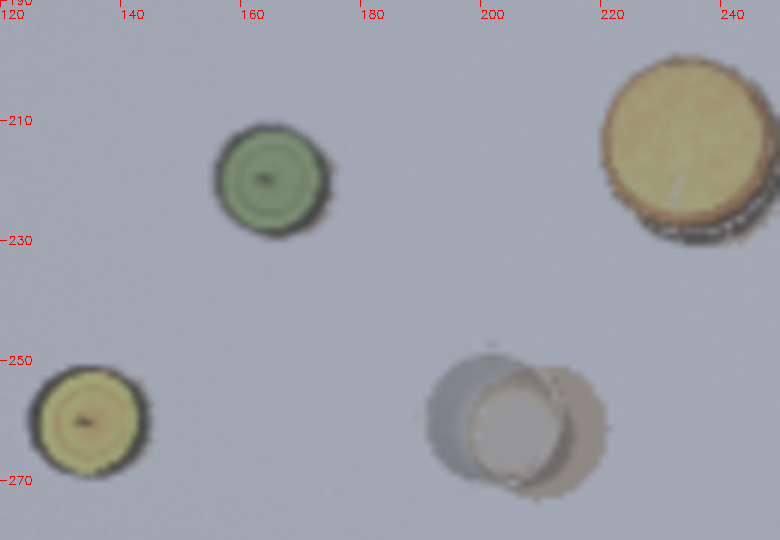

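View pics/c2.png

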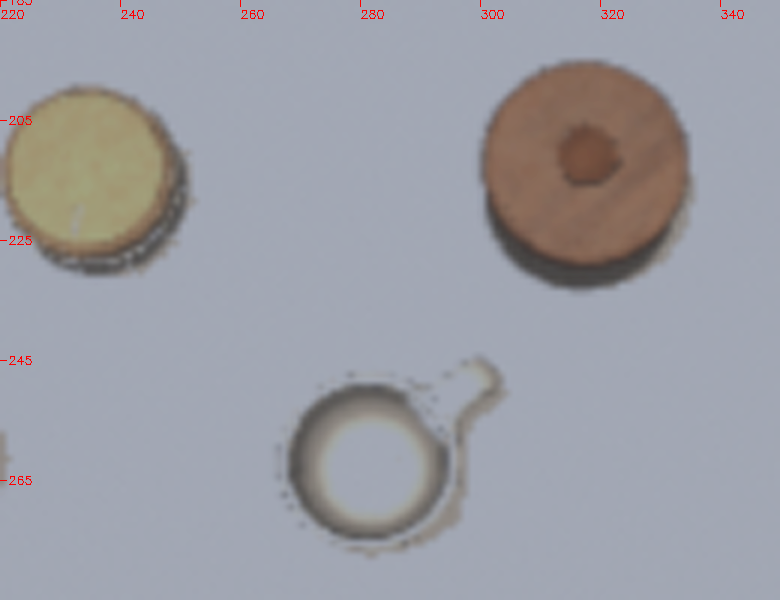

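View pics/c3.png

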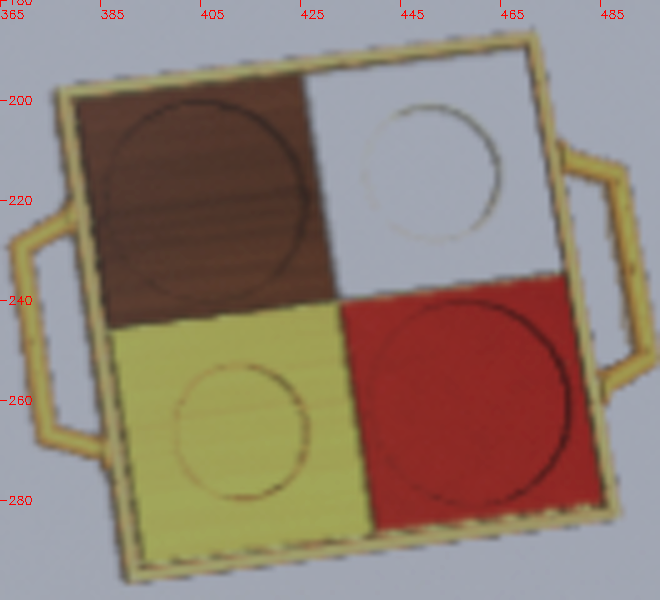

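Crop readings put the yellow light at (134.7,260.3), timer dial at (234.5,213.4), canister knob at (318,211), and cup rim at (281.4,262) with the handle tip at (303,248). The tray corners and four wells are also clear. Next I'll turn these into positions.

```bash
cat > h.py <<'E'
import numpy as np, cv2
from bench import env, get_calibration
def ray(name,uv,st=None):
    c=get_calibration(name); f=240/np.tan(np.radians(c["fov_y"]/2))
    K=np.array([[f,0,c["cx"]],[0,f,c["cy"]],[0,0,1]])
    p=cv2.undistortPoints(np.array([[uv]],float),K,np.array([c["k1"],0,0,0,0]))[0,0]
    d=np.array([p[0],p[1],1.])
    if name=="wrist":
        T=c["T_tool_cam"]; R=np.array(st["ee_rot"]); return R@T[:3,3]+st["tool_pos"], R@T[:3,:3]@d
    return np.array(c["origin"]), np.array(c["attitude"])@d
def at(name,uv,z,st=None):
    o,d=ray(name,uv,st); return (o+d*(z-o[2])/d[2])[:2]
def go(x,y,z,yaw=None):
    "shift (cm, tool axes) and z turn to reach x,y,z with tool x at yaw deg"
    s=env.state(); R=np.array(s["ee_rot"]); v=R.T@(np.array([x,y,z])-s["tool_pos"])*100
    print("shift",v.round(2),"from",s["tool_pos"].round(4),"yaw",np.degrees(np.arctan2(R[1,0],R[0,0])).round(1))
E
python3 - <<'E'
from h import *
P=lambda x,y,s,ox,oy:((x+.5)/s-.5+ox,(y+.5)/s-.5+oy)
c1=lambda x,y,z:at("top",P(x,y,6,120,190),z)
c2=lambda x,y,z:at("top",P(x,y,6,220,185),z)
c3=lambda x,y,z=.016:at("top",P(x,y,5,365,180),z)
pr=lambda n,v:print(n,np.round(v,4))
pr("yellow",c1(88,422,.015));pr("green",c1(271,180,.017));pr("timer",c1(687,141,.044));pr("timer2",c2(87,170,.044))
pr("glass base",c1(517,435,.0)); pr("glass rim",c1(497,422,.061))
pr("knob",c2(588,156,.085));pr("lid",c2(585.5,163,.068))
b=c2(368.5,462,.049);h=c2(498,378,.035);pr("cup",b);pr("handle",h);print("hdir",np.degrees(np.arctan2(*(h-b)[::-1])))
C=np.array([c3(*p) for p in((57,91),(538,33),(617,516),(130,580))]);m=C.mean(0);pr("tray",m)
print([np.linalg.norm(C[i]-C[i-1]).round(4) for i in range(4)])
n=["dark","white","red","brass"];W=dict(dark=(206,201),red=(469,403),white=(430,172),brass=(242,431))
for i,k in enumerate(n): pr(k,(m+(C[i]-m)*99/212, c3(*W[k])))
e=C[1]-C[0]+C[2]-C[3];print("edge",np.degrees(np.arctan2(e[1],e[0])))
E
```

```text
yellow [0.4329 0.403 ]
green [0.516  0.3405]
timer [0.5216 0.1923]
timer2 [0.5219 0.1923]
glass base [0.4266 0.2577]
glass rim [0.4252 0.2532]
knob [0.5153 0.0229]
lid [0.5162 0.0232]
cup [0.4195 0.098 ]
handle [0.4485 0.0539]
hdir -56.62397825960209
tray [ 0.4608 -0.2194]
[np.float64(0.2083), np.float64(0.2105), np.float64(0.2088), np.float64(0.2082)]
dark [[ 0.5042 -0.1657]
 [ 0.505  -0.1658]]
white [[ 0.5143 -0.2635]
 [ 0.5155 -0.2627]]
red [[ 0.4172 -0.2725]
 [ 0.4165 -0.2731]]
brass [[ 0.4074 -0.1758]
 [ 0.4072 -0.176 ]]
edge -84.1597773639385
```

{"fn": "drive_tool", "kwargs": {
  "slide": [
    [-32.1,-2.8,8],
    [-32.1,-2.8,8],
    [-32.1,-2.8,8],
    [-32.1,-2.8,8],
    [-32.1,-2.8,8]
  ],
  "angular": [
    [0,0,0],
    [0,0,0],
    [0,0,0],
    [0,0,0],
    [0,0,0]
  ],
  "jaw": 0.3,
  "grip_force": 40
}}

```text
time: 0.57
tool_pos: [0.3211, 0.4415, 0.1528]
ee_rot: [[-0.97, 0.245, -0.0], [0.245, 0.97, -0.0], [0.0, -0.0, -1.0]]
wrist_force: [-0.4, 0.3, 0.9]
grip_width: 0.06
finger_force: 0.0
```

{"fn": "drive_tool", "kwargs": {
  "slide": [
    [-11.8,-1.0,7.3],
    [-11.8,-1.0,7.3],
    [-11.8,-1.0,7.3],
    [-11.8,-1.0,7.3],
    [-11.8,-1.0,7.3]
  ],
  "angular": [
    [0,0,0],
    [0,0,0],
    [0,0,0],
    [0,0,0],
    [0,0,0]
  ]
}}

```text
time: 0.98
tool_pos: [0.4329, 0.4014, 0.0772]
ee_rot: [[-0.968, 0.249, -0.003], [0.249, 0.968, -0.004], [0.002, -0.004, -1.0]]
wrist_force: [-1.1, -0.9, -0.2]
grip_width: 0.06
finger_force: 0.0
```

Run:
```python
from h import *
from bench import grab_frame
go(.433,.403,.004)
cv2.imwrite("pics/w1.png",grab_frame("wrist")[:,:,::-1])
```

```text
shift [0.01 0.19 7.31] from [0.4329 0.4014 0.0772] yaw 165.6
```

View pics/w1.png

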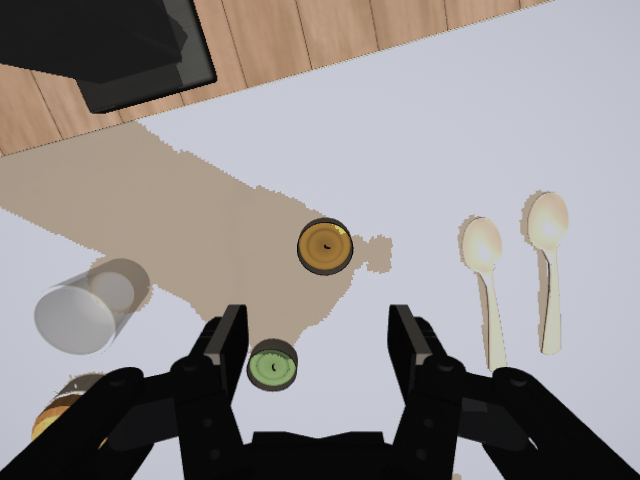

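The wrist view shows the yellow light at (325,246), the green at (272,364) and the fingers clear of both.

Run:
```python
from h import *
s=env.state(); print(at("wrist",(325,244),.015,s), at("wrist",(272,365),.017,s)); go(.433,.403,.004)
```

```text
[0.42691776 0.40766627] [0.50908845 0.34611048]
shift [-0.12  0.09  7.48] from [0.4318 0.4026 0.0788] yaw 165.7
```

Run:
```python
from h import *
from bench import grab_frame
s=env.state(); im=grab_frame("wrist"); cv2.imwrite("pics/w2.png",im[:,:,::-1])
hsv=cv2.cvtColor(im,cv2.COLOR_RGB2HSV)
for n,lo,hi,z,b in(("y",(8,150,60),(30,255,255),.013,(280,200,370,300)),("g",(35,60,60),(75,255,255),.015,(230,320,310,400))):
    m=cv2.inRange(hsv,lo,hi)[b[1]:b[3],b[0]:b[2]]; ys,xs=np.nonzero(m); uv=((xs.min()+xs.max())/2+b[0],(ys.min()+ys.max())/2+b[1])
    print(n,uv,at("wrist",uv,z,s))
go(.433,.403,.004)
```

```text
y (np.float64(323.0), np.float64(246.5)) [0.42895666 0.4057848 ]
g (np.float64(271.0), np.float64(367.5)) [0.51238204 0.34409122]
shift [-0.19 -0.01  7.61] from [0.4313 0.4036 0.0801] yaw 165.8
```

{"fn": "drive_tool", "kwargs": {
  "slide": [
    [0,0.1,4],
    [0,0.1,6],
    [0,0.1,7.6],
    [0,0.1,7.6],
    [0,0.1,7.6]
  ],
  "angular": [
    [0,0,0],
    [0,0,0],
    [0,0,0],
    [0,0,0],
    [0,0,0]
  ]
}}

```text
time: 1.5
tool_pos: [0.4306, 0.4056, 0.0052]
ee_rot: [[-0.97, 0.243, -0.0], [0.243, 0.97, 0.0], [0.0, -0.0, -1.0]]
wrist_force: [0.4, 0.0, 0.2]
grip_width: 0.0596
finger_force: 0.0
```

{"fn": "drive_tool", "kwargs": {
  "slide": [
    [0,0,0],
    [0,0,0],
    [0,0,0],
    [0,0,0],
    [0,0,0]
  ],
  "angular": [
    [0,0,0],
    [0,0,0],
    [0,0,0],
    [0,0,0],
    [0,0,0]
  ],
  "jaw": 0.75
}}

```text
time: 1.92
tool_pos: [0.4322, 0.4051, 0.0051]
ee_rot: [[-0.969, 0.245, 0.001], [0.245, 0.969, 0.001], [-0.001, 0.001, -1.0]]
wrist_force: [0.0, 0.6, -0.2]
grip_width: 0.0213
finger_force: 0.0
```

{"fn": "drive_tool", "kwargs": {
  "slide": [
    [0,0,0],
    [0,0,0],
    [0,0,0],
    [0,0,0],
    [0,0,0]
  ],
  "angular": [
    [0,0,0],
    [0,0,0],
    [0,0,0],
    [0,0,0],
    [0,0,0]
  ]
}}

```text
time: 2.33
tool_pos: [0.4319, 0.4048, 0.0043]
ee_rot: [[-0.969, 0.245, -0.0], [0.245, 0.969, -0.0], [0.0, -0.0, -1.0]]
wrist_force: [-0.1, -0.2, -0.0]
grip_width: 0.0213
finger_force: 0.0
```

Run:
```python
from bench import grab_frame
import cv2
cv2.imwrite("pics/w3.png",grab_frame("wrist")[:,:,::-1])
im=grab_frame("scene")[150:270,120:280];cv2.imwrite("pics/s3.png",cv2.resize(im[:,:,::-1],None,fx=4,fy=4))
```

```text
(no output)
```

View pics/w3.png

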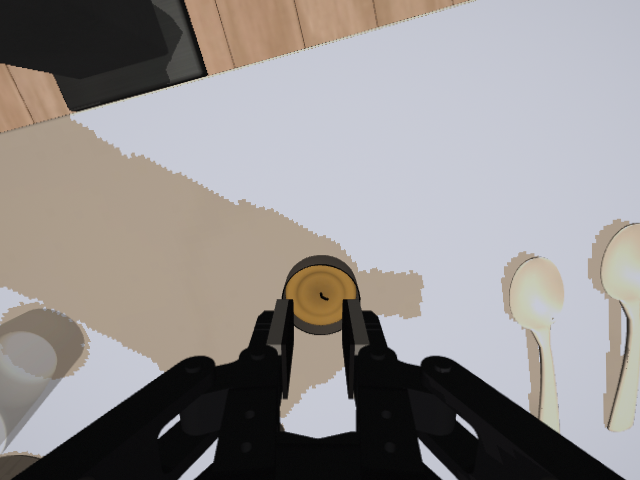

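The wrist view shows the candle at (321,297), centred in x, with the pads ending at about v=300. They seem to sit above it, so I'll check the scene crop.

View pics/s3.png

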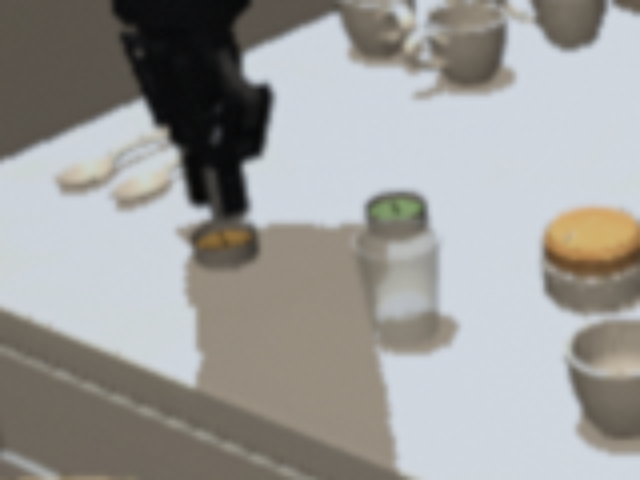

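Run:
```python
from h import *
print(env.state()["tool_pos"], env.grip_point_offset)
for uv in((120+200/4,150+203/4),(120+232/4,150+215/4),(120+216/4,150+209/4)):
    for z in(.0,.01,.02,.03): print(uv,z,at("scene",uv,z).round(4))
print("candle",at("scene",(120+225/4,150+238/4),.015))
```

```text
[0.43191023 0.40479626 0.00432279] 0.0187
(170.0, 200.75) 0.0 [0.4687 0.4666]
(170.0, 200.75) 0.01 [0.4563 0.4511]
(170.0, 200.75) 0.02 [0.4439 0.4357]
(170.0, 200.75) 0.03 [0.4315 0.4203]
(178.0, 203.75) 0.0 [0.4681 0.4378]
(178.0, 203.75) 0.01 [0.4557 0.4229]
(178.0, 203.75) 0.02 [0.4433 0.408 ]
(178.0, 203.75) 0.03 [0.4309 0.3932]
(174.0, 202.25) 0.0 [0.4684 0.4521]
(174.0, 202.25) 0.01 [0.456  0.4369]
(174.0, 202.25) 0.02 [0.4436 0.4218]
(174.0, 202.25) 0.03 [0.4312 0.4067]
candle [0.42659346 0.39765202]
```

Both views put the pad ends about 25 mm above the nominal TCP. I'll open to about 55 mm and lower in small steps, watching the force.

{"fn": "drive_tool", "kwargs": {
  "slide": [
    [0,0,0],
    [0,0,0],
    [0,0,0.0],
    [0,0,0.0],
    [0,0,0.0]
  ],
  "angular": [
    [0,0,0],
    [0,0,0],
    [0,0,0],
    [0,0,0],
    [0,0,0]
  ],
  "jaw": 0.36
}}

```text
time: 2.85
tool_pos: [0.4319, 0.4049, 0.0044]
ee_rot: [[-0.969, 0.245, 0.0], [0.245, 0.969, 0.0], [0.0, 0.0, -1.0]]
wrist_force: [0.1, -0.2, -0.1]
grip_width: 0.0544
finger_force: 0.0
```

{"fn": "drive_tool", "kwargs": {
  "slide": [
    [0,0,0.3],
    [0,0,0.5],
    [0,0,0.5],
    [0,0,0.5],
    [0,0,0.5]
  ],
  "angular": [
    [0,0,0],
    [0,0,0],
    [0,0,0],
    [0,0,0],
    [0,0,0]
  ]
}}

```text
time: 3.27
tool_pos: [0.4319, 0.4048, -0.0007]
ee_rot: [[-0.969, 0.245, -0.0], [0.245, 0.969, -0.0], [0.0, -0.0, -1.0]]
wrist_force: [-0.0, -0.3, -0.2]
grip_width: 0.0548
finger_force: 0.0
```

{"fn": "drive_tool", "kwargs": {
  "slide": [
    [0,0,0.3],
    [0,0,0.3],
    [0,0,0.3],
    [0,0,0.3],
    [0,0,0.3]
  ],
  "angular": [
    [0,0,0],
    [0,0,0],
    [0,0,0],
    [0,0,0],
    [0,0,0]
  ]
}}

```text
time: 3.68
tool_pos: [0.4319, 0.4049, -0.0036]
ee_rot: [[-0.969, 0.245, 0.0], [0.245, 0.969, 0.0], [-0.0, 0.0, -1.0]]
wrist_force: [-0.4, 0.1, -0.4]
grip_width: 0.055
finger_force: 0.0
```

{"fn": "drive_tool", "kwargs": {
  "slide": [
    [0,0,0.3],
    [0,0,0.6],
    [0,0,0.8],
    [0,0,0.8],
    [0,0,0.8]
  ],
  "angular": [
    [0,0,0],
    [0,0,0],
    [0,0,0],
    [0,0,0],
    [0,0,0]
  ]
}}

```text
time: 4.1
tool_pos: [0.4317, 0.4047, -0.0119]
ee_rot: [[-0.969, 0.245, -0.0], [0.245, 0.969, -0.0], [0.0, -0.0, -1.0]]
wrist_force: [0.3, -0.2, -0.2]
grip_width: 0.0545
finger_force: 0.0
```

{"fn": "drive_tool", "kwargs": {
  "slide": [
    [0,0,0.2],
    [0,0,0.4],
    [0,0,0.4],
    [0,0,0.4],
    [0,0,0.4]
  ],
  "angular": [
    [0,0,0],
    [0,0,0],
    [0,0,0],
    [0,0,0],
    [0,0,0]
  ]
}}

```text
time: 4.52
tool_pos: [0.4319, 0.4049, -0.0156]
ee_rot: [[-0.969, 0.245, -0.0], [0.245, 0.969, -0.0], [0.0, -0.0, -1.0]]
wrist_force: [-0.2, -0.1, 0.3]
grip_width: 0.0546
finger_force: 0.0
```

Run:
```python
from h import *
from bench import grab_frame
print(env.state()["tool_pos"],env.state()["wrist_force"])
a=grab_frame("wrist")[200:440,160:480];b=cv2.resize(grab_frame("scene")[170:230,140:220],(320,240))
cv2.imwrite("pics/w4.png",np.hstack([a,b])[:,:,::-1])
```

```text
[ 0.43190741  0.40485565 -0.0156098 ] [-0.19388686 -0.09003696  0.27828846]
```

View pics/w4.png

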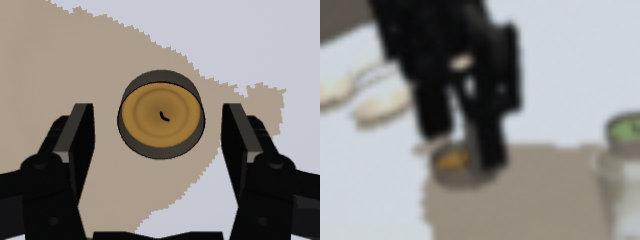

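The pads straddle the candle: candle centre at (322,315), pads still about at its rim height. A bit lower.

{"fn": "drive_tool", "kwargs": {
  "slide": [
    [0,0,0.2],
    [0,0,0.4],
    [0,0,0.6],
    [0,0,0.6],
    [0,0,0.6]
  ],
  "angular": [
    [0,0,0],
    [0,0,0],
    [0,0,0],
    [0,0,0],
    [0,0,0]
  ]
}}

```text
time: 5.03
tool_pos: [0.4317, 0.4047, -0.0219]
ee_rot: [[-0.969, 0.245, -0.0], [0.245, 0.969, -0.0], [0.0, -0.0, -1.0]]
wrist_force: [0.1, -0.6, 0.7]
grip_width: 0.0546
finger_force: 0.0
```

{"fn": "drive_tool", "kwargs": {
  "slide": [
    [0,0,0.2],
    [0,0,0.2],
    [0,0,0.2],
    [0,0,0.2],
    [0,0,0.2]
  ],
  "angular": [
    [0,0,0],
    [0,0,0],
    [0,0,0],
    [0,0,0],
    [0,0,0]
  ]
}}

```text
time: 5.45
tool_pos: [0.4319, 0.4049, -0.0235]
ee_rot: [[-0.969, 0.245, 0.0], [0.245, 0.969, 0.0], [-0.0, 0.0, -1.0]]
wrist_force: [-0.4, 0.5, 0.1]
grip_width: 0.0545
finger_force: 0.0
```

{"fn": "drive_tool", "kwargs": {
  "slide": [
    [0,0,0.2],
    [0,0,0.2],
    [0,0,0.2],
    [0,0,0.2],
    [0,0,0.2]
  ],
  "angular": [
    [0,0,0],
    [0,0,0],
    [0,0,0],
    [0,0,0],
    [0,0,0]
  ]
}}

```text
time: 5.87
tool_pos: [0.4319, 0.4048, -0.0256]
ee_rot: [[-0.969, 0.245, 0.0], [0.245, 0.969, -0.0], [-0.0, 0.0, -1.0]]
wrist_force: [0.6, 0.1, 0.2]
grip_width: 0.0547
finger_force: 0.0
```

{"fn": "drive_tool", "kwargs": {
  "slide": [
    [0,0,0],
    [0,0,0],
    [0,0,0],
    [0,0,0],
    [0,0,0]
  ],
  "angular": [
    [0,0,0],
    [0,0,0],
    [0,0,0],
    [0,0,0],
    [0,0,0]
  ],
  "jaw": 0.75,
  "grip_force": 30
}}

```text
time: 6.28
tool_pos: [0.4321, 0.405, -0.0253]
ee_rot: [[-0.969, 0.245, 0.0], [0.245, 0.969, 0.0], [-0.0, 0.0, -1.0]]
wrist_force: [-0.2, 0.8, 2.8]
grip_width: 0.0362
finger_force: 30.2
```

{"fn": "drive_tool", "kwargs": {
  "slide": [
    [0,0,0],
    [0,0,0],
    [0,0,0],
    [0,0,0],
    [0,0,0]
  ],
  "angular": [
    [0,0,0],
    [0,0,0],
    [0,0,0],
    [0,0,0],
    [0,0,0]
  ]
}}

```text
time: 6.7
tool_pos: [0.4321, 0.405, -0.0253]
ee_rot: [[-0.969, 0.245, 0.0], [0.245, 0.969, 0.0], [-0.0, 0.0, -1.0]]
wrist_force: [-0.9, -0.6, 4.9]
grip_width: 0.0361
finger_force: 30.4
```

Gripped, but the tips sit at the table. I'll regrip 5 mm higher so they clear the insert.

{"fn": "drive_tool", "kwargs": {
  "slide": [
    [0,0,0],
    [0,0,0],
    [0,0,-0.5],
    [0,0,-0.5],
    [0,0,-0.5]
  ],
  "angular": [
    [0,0,0],
    [0,0,0],
    [0,0,0],
    [0,0,0],
    [0,0,0]
  ],
  "jaw": 0.4
}}

```text
time: 7.12
tool_pos: [0.432, 0.405, -0.0204]
ee_rot: [[-0.969, 0.245, 0.0], [0.245, 0.969, 0.0], [-0.0, 0.0, -1.0]]
wrist_force: [-0.3, -0.5, 0.3]
grip_width: 0.0512
finger_force: 0.0
```

{"fn": "drive_tool", "kwargs": {
  "slide": [
    [0,0,0],
    [0,0,0],
    [0,0,0],
    [0,0,0],
    [0,0,0]
  ],
  "angular": [
    [0,0,0],
    [0,0,0],
    [0,0,0],
    [0,0,0],
    [0,0,0]
  ],
  "jaw": 0.75
}}

```text
time: 7.53
tool_pos: [0.432, 0.4049, -0.0203]
ee_rot: [[-0.969, 0.245, 0.0], [0.245, 0.969, 0.0], [-0.0, 0.0, -1.0]]
wrist_force: [-0.2, -1.2, 5.1]
grip_width: 0.0356
finger_force: 30.0
```

{"fn": "drive_tool", "kwargs": {
  "slide": [
    [0,0,0],
    [0,0,0],
    [0,0,0],
    [0,0,0],
    [0,0,0]
  ],
  "angular": [
    [0,0,0],
    [0,0,0],
    [0,0,0],
    [0,0,0],
    [0,0,0]
  ]
}}

```text
time: 7.95
tool_pos: [0.4319, 0.4049, -0.0204]
ee_rot: [[-0.969, 0.245, 0.0], [0.245, 0.969, 0.0], [-0.0, 0.0, -1.0]]
wrist_force: [-1.2, -1.5, 5.3]
grip_width: 0.0362
finger_force: 30.1
```

{"fn": "drive_tool", "kwargs": {
  "slide": [
    [0,0,-3],
    [0,0,-7],
    [0,0,-11],
    [0,0,-14],
    [0,0,-14]
  ],
  "angular": [
    [0,0,0],
    [0,0,0],
    [0,0,0],
    [0,0,0],
    [0,0,0]
  ]
}}

```text
time: 8.37
tool_pos: [0.4344, 0.4072, 0.1262]
ee_rot: [[-0.969, 0.245, 0.007], [0.245, 0.969, 0.007], [-0.006, 0.009, -1.0]]
wrist_force: [0.8, 0.9, -0.6]
grip_width: 0.0358
finger_force: 30.3
```

Run:
```python
from h import *
print(env.state()["joint_pos"]); go(.4075,-.176,.12)
```

```text
[ 4.31460625e+01  1.48544255e+01 -2.62263014e+00  7.19415962e+01
 -2.07766936e-03  5.73446599e+01]
shift [-11.69 -57.2    0.2 ] from [0.4344 0.4072 0.1262] yaw 165.8
```

{"fn": "drive_tool", "kwargs": {
  "slide": [
    [-0.8,-4,0],
    [-1.6,-8,0],
    [-2.5,-12,0],
    [-3.3,-16,0],
    [-4.1,-20,0]
  ],
  "angular": [
    [0,0,0],
    [0,0,0],
    [0,0,0],
    [0,0,0],
    [0,0,0]
  ]
}}

```text
time: 8.78
tool_pos: [0.4218, 0.1991, 0.1183]
ee_rot: [[-0.97, 0.245, -0.001], [0.245, 0.97, -0.001], [0.001, -0.001, -1.0]]
wrist_force: [0.8, -0.1, -0.6]
grip_width: 0.0362
finger_force: 30.4
```

{"fn": "drive_tool", "kwargs": {
  "slide": [
    [-0.8,-4,0],
    [-1.6,-8,0],
    [-2.5,-12,0],
    [-3.3,-16,0],
    [-4.1,-20,0]
  ],
  "angular": [
    [0,0,0],
    [0,0,0],
    [0,0,0],
    [0,0,0],
    [0,0,0]
  ]
}}

```text
time: 9.2
tool_pos: [0.4125, -0.0048, 0.1187]
ee_rot: [[-0.97, 0.245, -0.0], [0.245, 0.97, -0.0], [0.0, -0.0, -1.0]]
wrist_force: [0.5, -0.5, -0.4]
grip_width: 0.0359
finger_force: 30.4
```

{"fn": "drive_tool", "kwargs": {
  "slide": [
    [-0.8,-4,0],
    [-1.6,-8,0],
    [-2.5,-12,0],
    [-3.5,-16,0],
    [-3.6,-17,0]
  ],
  "angular": [
    [0,0,0],
    [0,0,0],
    [0,0,0],
    [0,0,0],
    [0,0,0]
  ]
}}

```text
time: 9.62
tool_pos: [0.4062, -0.1814, 0.1185]
ee_rot: [[-0.968, 0.25, -0.0], [0.25, 0.968, -0.002], [-0.0, -0.002, -1.0]]
wrist_force: [1.0, 0.1, -0.3]
grip_width: 0.0357
finger_force: 30.4
```

{"fn": "drive_tool", "kwargs": {
  "slide": [
    [0,0,3],
    [0,0,5],
    [0,0,5],
    [0,0,5],
    [0,0,5]
  ],
  "angular": [
    [0,0,0],
    [0,0,0],
    [0,0,0],
    [0,0,0],
    [0,0,0]
  ]
}}

```text
time: 10.03
tool_pos: [0.4068, -0.1765, 0.07]
ee_rot: [[-0.97, 0.245, 0.0], [0.245, 0.97, -0.0], [-0.0, 0.0, -1.0]]
wrist_force: [0.2, 0.1, -0.4]
grip_width: 0.036
finger_force: 30.4
```

Run:
```python
from h import *
from bench import grab_frame
s=env.state();cv2.imwrite("pics/w5.png",grab_frame("wrist")[:,:,::-1]); np.save("s5.npy",np.array([s["tool_pos"],*s["ee_rot"]])); print(s["joint_pos"]); go(.4075,-.176,-.006)
```

```text
[-2.34506990e+01  5.19316458e-01 -2.64216602e+01  6.30448830e+01
  4.58993604e-03 -9.28842557e+00]
shift [0.01 0.06 7.65] from [ 0.4073 -0.1766  0.0705] yaw 165.8
```

View pics/w5.png

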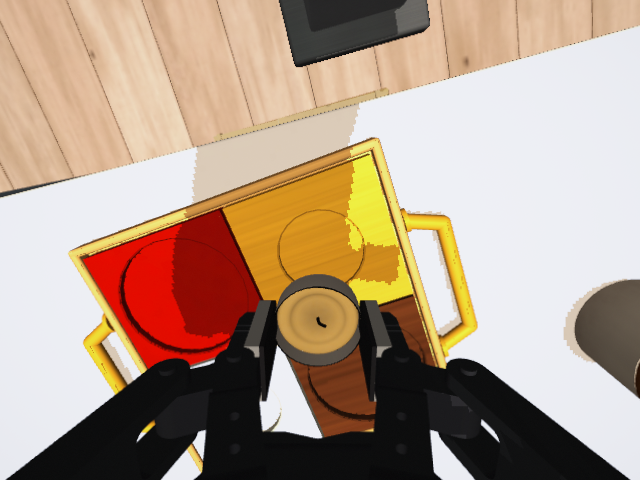

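The wrist view shows the brass well centred at (321,248), the red one at about (186,294), and the held candle at (318,316).

Run:
```python
from h import *
a=np.load("s5.npy"); s=dict(tool_pos=a[0],ee_rot=a[1:])
print("brass",at("wrist",(321,248),.016,s),"red",at("wrist",(186,294),.016,s),"candle",at("wrist",(318,317),a[0][2]+.0354,s),a[0])
```

```text
brass [ 0.40101035 -0.17385645] red [ 0.41051983 -0.2704921 ] candle [ 0.400854   -0.17587193] [ 0.40683274 -0.17645159  0.07001178]
```

{"fn": "drive_tool", "kwargs": {
  "slide": [
    [0,0.1,3],
    [0,0.1,5],
    [0,0.1,6.5],
    [0,0.1,7.5],
    [0,0.1,7.75]
  ],
  "angular": [
    [0,0,0],
    [0,0,0],
    [0,0,0],
    [0,0,0],
    [0,0,0]
  ]
}}

```text
time: 10.5
tool_pos: [0.4066, -0.1752, -0.0084]
ee_rot: [[-0.97, 0.245, -0.001], [0.245, 0.97, 0.0], [0.001, 0.0, -1.0]]
wrist_force: [-5.2, 2.7, 13.8]
grip_width: 0.0359
finger_force: 31.7
```

{"fn": "drive_tool", "kwargs": {
  "slide": [
    [0,0,0],
    [0,0,0],
    [0,0,0.05],
    [0,0,0.05],
    [0,0,0.05]
  ],
  "angular": [
    [0,0,0],
    [0,0,0],
    [0,0,0],
    [0,0,0],
    [0,0,0]
  ]
}}

```text
time: 10.92
tool_pos: [0.4072, -0.1759, -0.008]
ee_rot: [[-0.969, 0.245, 0.001], [0.245, 0.969, -0.0], [-0.001, -0.0, -1.0]]
wrist_force: [-0.2, 0.5, -1.5]
grip_width: 0.0356
finger_force: 30.4
```

{"fn": "drive_tool", "kwargs": {
  "slide": [
    [0,0,0],
    [0,0,0],
    [0,0,0],
    [0,0,0],
    [0,0,0]
  ],
  "angular": [
    [0,0,0],
    [0,0,0],
    [0,0,0],
    [0,0,0],
    [0,0,0]
  ],
  "jaw": 0.3
}}

```text
time: 11.33
tool_pos: [0.4068, -0.1757, -0.0086]
ee_rot: [[-0.969, 0.245, 0.0], [0.245, 0.969, -0.0], [-0.0, -0.0, -1.0]]
wrist_force: [0.1, 0.5, -0.9]
grip_width: 0.0597
finger_force: 0.0
```

{"fn": "drive_tool", "kwargs": {
  "slide": [
    [0,0,-1],
    [0,0,-4],
    [0,0,-8],
    [0,0,-12],
    [0,0,-14]
  ],
  "angular": [
    [0,0,0],
    [0,0,0],
    [0,0,0],
    [0,0,0],
    [0,0,0]
  ],
  "jaw": 0
}}

```text
time: 11.75
tool_pos: [0.4081, -0.1763, 0.1367]
ee_rot: [[-0.969, 0.245, 0.005], [0.245, 0.969, -0.002], [-0.005, -0.001, -1.0]]
wrist_force: [1.1, -0.7, 0.7]
grip_width: 0.0851
finger_force: 0.0
```

Run:
```python
from h import *
from bench import grab_frame
s=env.state();cv2.imwrite("pics/w6.png",grab_frame("wrist")[:,:,::-1]);np.save("s6.npy",np.array([s["tool_pos"],*s["ee_rot"]]))
go(.5205,.1935,.12)
```

```text
shift [-1.65 38.64  1.87] from [ 0.4096 -0.1769  0.1392] yaw 165.8
```

View pics/w6.png

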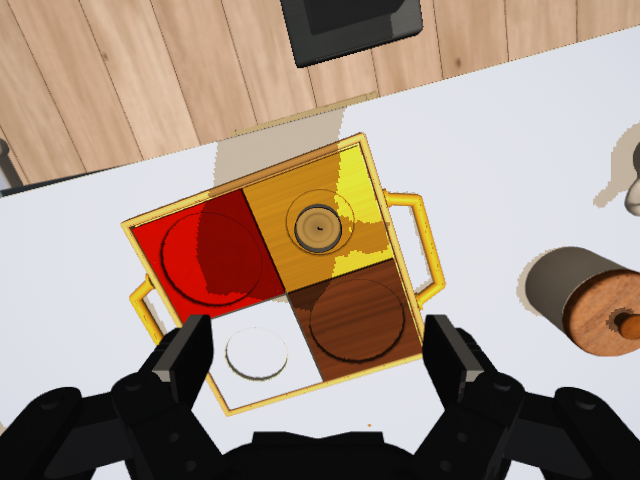

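The yellow light sits inside the brass well. The well's centre is (320,221) and the light's is (319,228), partly parallax. Next is the timer.

{"fn": "drive_tool", "kwargs": {
  "slide": [
    [-0.2,4,0.4],
    [-0.4,8,0.8],
    [-0.6,12,1.2],
    [-0.8,16,1.6],
    [-1,20,1.9]
  ],
  "angular": [
    [0,0,0],
    [0,0,0],
    [0,0,0],
    [0,0,0],
    [0,0,0]
  ]
}}

```text
time: 12.22
tool_pos: [0.4656, 0.0174, 0.1127]
ee_rot: [[-0.969, 0.246, 0.001], [0.246, 0.969, -0.0], [-0.001, 0.0, -1.0]]
wrist_force: [1.7, -0.1, -0.4]
grip_width: 0.0853
finger_force: 0.0
```

{"fn": "drive_tool", "kwargs": {
  "slide": [
    [-0.2,4,0],
    [-0.4,8,0],
    [-0.6,12,0],
    [-0.6,16,0],
    [-0.6,18.6,0]
  ],
  "angular": [
    [0,0,0],
    [0,0,0],
    [0,0,0],
    [0,0,0],
    [0,0,0]
  ]
}}

```text
time: 12.63
tool_pos: [0.5174, 0.198, 0.1126]
ee_rot: [[-0.97, 0.243, 0.0], [0.243, 0.97, 0.001], [-0.0, 0.001, -1.0]]
wrist_force: [0.2, -0.3, -0.3]
grip_width: 0.0855
finger_force: 0.0
```

{"fn": "drive_tool", "kwargs": {
  "slide": [
    [0,0,0],
    [0,0,0],
    [0,0,0],
    [0,0,0],
    [0,0,0]
  ],
  "angular": [
    [0,0,0],
    [0,0,0],
    [0,0,0],
    [0,0,0],
    [0,0,0]
  ]
}}

```text
time: 13.05
tool_pos: [0.5167, 0.1933, 0.1127]
ee_rot: [[-0.969, 0.247, 0.0], [0.247, 0.969, -0.0], [-0.0, -0.0, -1.0]]
wrist_force: [0.1, -0.1, 1.0]
grip_width: 0.0854
finger_force: 0.0
```

Run:
```python
from h import *
from bench import grab_frame
go(.5205,.1935,.0)
s=env.state(); im=grab_frame("wrist"); cv2.imwrite("pics/w7.png",im[:,:,::-1])
hsv=cv2.cvtColor(im,cv2.COLOR_RGB2HSV); m=cv2.inRange(hsv,(8,70,60),(35,255,255))[180:330,200:440]
n,l,st,c=cv2.connectedComponentsWithStats(m); i=1+st[1:,4].argmax(); x,y,w,h,a=st[i]; uv=(200+x+(w-1)/2,180+y+(h-1)/2); print(uv,w,h,at("wrist",uv,.044,s))
```

```text
shift [-0.36  0.11 11.27] from [0.5167 0.1933 0.1127] yaw 165.7
(np.float64(322.0), np.float64(247.0)) 83 83 [0.51519939 0.1956753 ]
```

{"fn": "drive_tool", "kwargs": {
  "slide": [
    [-0.2,0.1,4],
    [-0.2,0.1,7],
    [-0.2,0.1,9],
    [-0.2,0.1,10.5],
    [-0.2,0.1,11.2]
  ],
  "angular": [
    [0,0,0],
    [0,0,0],
    [0,0,0],
    [0,0,0],
    [0,0,0]
  ]
}}

```text
time: 13.52
tool_pos: [0.5176, 0.1936, -0.0018]
ee_rot: [[-0.969, 0.247, -0.003], [0.247, 0.969, -0.001], [0.003, -0.002, -1.0]]
wrist_force: [0.0, -0.3, 0.2]
grip_width: 0.0856
finger_force: 0.0
```

{"fn": "drive_tool", "kwargs": {
  "slide": [
    [0,0,0],
    [0,0,0],
    [0,0,0],
    [0,0,0],
    [0,0,0]
  ],
  "angular": [
    [0,0,0],
    [0,0,0],
    [0,0,0],
    [0,0,0],
    [0,0,0]
  ],
  "jaw": 0.5,
  "grip_force": 40
}}

```text
time: 13.93
tool_pos: [0.5201, 0.1951, 0.0024]
ee_rot: [[-0.969, 0.245, 0.002], [0.245, 0.969, 0.0], [-0.002, 0.001, -1.0]]
wrist_force: [-1.5, -2.2, 7.0]
grip_width: 0.0536
finger_force: 41.0
```

{"fn": "drive_tool", "kwargs": {
  "slide": [
    [0,0,0],
    [0,0,0],
    [0,0,0],
    [0,0,0],
    [0,0,0]
  ],
  "angular": [
    [0,0,0],
    [0,0,0],
    [0,0,0],
    [0,0,0],
    [0,0,0]
  ]
}}

```text
time: 14.35
tool_pos: [0.52, 0.195, 0.0024]
ee_rot: [[-0.969, 0.246, 0.002], [0.246, 0.969, 0.0], [-0.002, 0.001, -1.0]]
wrist_force: [-1.6, -2.0, 5.9]
grip_width: 0.0533
finger_force: 41.0
```

{"fn": "drive_tool", "kwargs": {
  "slide": [
    [0,0,-1],
    [0,0,-2],
    [0,0,-3],
    [0,0,-3],
    [0,0,-3]
  ],
  "angular": [
    [0,0,0],
    [0,0,0],
    [0,0,0],
    [0,0,0],
    [0,0,0]
  ]
}}

```text
time: 14.77
tool_pos: [0.5201, 0.1955, 0.0317]
ee_rot: [[-0.969, 0.245, 0.002], [0.245, 0.969, 0.001], [-0.002, 0.001, -1.0]]
wrist_force: [0.2, 0.5, -0.9]
grip_width: 0.0539
finger_force: 41.2
```

Run:
```python
from h import *
from bench import grab_frame
s=env.state();print(s["wrist_force"],s["wrist_torque"],s["tool_pos"],s["grip_width"])
a=grab_frame("wrist")[180:420,160:480];b=cv2.resize(grab_frame("scene")[160:235,210:310],(320,240))
cv2.imwrite("pics/w8.png",np.hstack([a,b])[:,:,::-1])
```

```text
[ 0.15543404  0.46149256 -0.91602416] [-0.00331159  0.03780231 -0.00866873] [0.520103   0.19546065 0.03172529] 0.053860197219314676
```

View pics/w8.png

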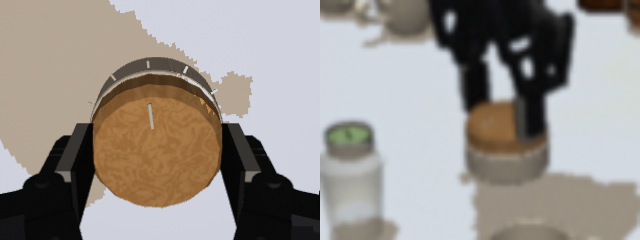

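The timer is held level by the dial. I'll lift it and carry it to the red insert.

{"fn": "drive_tool", "kwargs": {
  "slide": [
    [0,0,-4],
    [0,0,-8],
    [0,0,-11],
    [-0.1,-4,-11],
    [-0.2,-8,-11]
  ],
  "angular": [
    [0,0,0],
    [0,0,0],
    [0,0,0],
    [0,0,0],
    [0,0,0]
  ]
}}

```text
time: 15.28
tool_pos: [0.5028, 0.1178, 0.1421]
ee_rot: [[-0.97, 0.242, 0.004], [0.242, 0.97, 0.001], [-0.003, 0.002, -1.0]]
wrist_force: [0.2, -0.7, -2.2]
grip_width: 0.0532
finger_force: 42.1
```

{"fn": "drive_tool", "kwargs": {
  "slide": [
    [-0.1,-4,0],
    [-0.2,-8,0],
    [-0.3,-12,0],
    [-0.4,-16,0],
    [-0.6,-20,0]
  ],
  "angular": [
    [0,0,0],
    [0,0,0],
    [0,0,0],
    [0,0,0],
    [0,0,0]
  ]
}}

```text
time: 15.7
tool_pos: [0.4569, -0.0799, 0.1399]
ee_rot: [[-0.97, 0.245, -0.001], [0.245, 0.97, 0.0], [0.001, -0.0, -1.0]]
wrist_force: [0.6, -0.8, -1.4]
grip_width: 0.0531
finger_force: 42.1
```

{"fn": "drive_tool", "kwargs": {
  "slide": [
    [-0.1,-4,0],
    [-0.2,-8,0],
    [-0.3,-12,0],
    [-0.4,-16,0],
    [-0.6,-19.9,0]
  ],
  "angular": [
    [0,0,0],
    [0,0,0],
    [0,0,0],
    [0,0,0],
    [0,0,0]
  ]
}}

```text
time: 16.12
tool_pos: [0.4139, -0.2745, 0.1399]
ee_rot: [[-0.969, 0.246, -0.001], [0.246, 0.969, 0.0], [0.001, 0.0, -1.0]]
wrist_force: [0.6, 0.2, -1.1]
grip_width: 0.0535
finger_force: 42.1
```

{"fn": "drive_tool", "kwargs": {
  "slide": [
    [0,0,1],
    [0,0,4],
    [0,0,7],
    [0,0,8],
    [0,0,8]
  ],
  "angular": [
    [0,0,0],
    [0,0,0],
    [0,0,0],
    [0,0,0],
    [0,0,0]
  ]
}}

```text
time: 16.53
tool_pos: [0.4129, -0.2711, 0.0572]
ee_rot: [[-0.969, 0.245, -0.006], [0.245, 0.969, 0.004], [0.006, 0.002, -1.0]]
wrist_force: [-0.2, 0.8, -1.3]
grip_width: 0.0535
finger_force: 42.1
```

Run:
```python
from h import *
from bench import grab_frame
go(.416,-.272,.0125)
cv2.imwrite("pics/t9.png",grab_frame("wrist")[:,:,::-1])
```

```text
shift [-0.35 -0.02  4.47] from [ 0.4129 -0.2711  0.0572] yaw 165.8
```

{"fn": "drive_tool", "kwargs": {
  "slide": [
    [0,0,1.5],
    [0,0,3],
    [0,0,4],
    [0,0,4.6],
    [0,0,4.9]
  ],
  "angular": [
    [0,0,0],
    [0,0,0],
    [0,0,0],
    [0,0,0],
    [0,0,0]
  ]
}}

```text
time: 17.0
tool_pos: [0.4155, -0.2728, 0.0122]
ee_rot: [[-0.97, 0.245, 0.0], [0.245, 0.97, -0.0], [-0.0, -0.0, -1.0]]
wrist_force: [-9.2, 5.3, 28.0]
grip_width: 0.0538
finger_force: 47.2
```

{"fn": "drive_tool", "kwargs": {
  "slide": [
    [0,0,0],
    [0,0,0],
    [0,0,0],
    [0,0,0],
    [0,0,0]
  ],
  "angular": [
    [0,0,0],
    [0,0,0],
    [0,0,0],
    [0,0,0],
    [0,0,0]
  ]
}}

```text
time: 17.42
tool_pos: [0.4157, -0.2729, 0.0125]
ee_rot: [[-0.969, 0.245, 0.001], [0.245, 0.969, -0.0], [-0.001, -0.0, -1.0]]
wrist_force: [-3.1, 1.8, 5.8]
grip_width: 0.0532
finger_force: 43.6
```

{"fn": "drive_tool", "kwargs": {
  "slide": [
    [0,0,0],
    [0,0,0],
    [0,0,0],
    [0,0,0],
    [0,0,0]
  ],
  "angular": [
    [0,0,0],
    [0,0,0],
    [0,0,0],
    [0,0,0],
    [0,0,0]
  ],
  "jaw": 0.0
}}

```text
time: 17.83
tool_pos: [0.4152, -0.2728, 0.0113]
ee_rot: [[-0.969, 0.245, -0.0], [0.245, 0.969, 0.0], [0.0, -0.0, -1.0]]
wrist_force: [-0.1, -0.0, -0.4]
grip_width: 0.0856
finger_force: 0.0
```

{"fn": "drive_tool", "kwargs": {
  "slide": [
    [0,0,-2],
    [0,0,-6],
    [0,0,-10],
    [0,0,-13],
    [0,0,-13]
  ],
  "angular": [
    [0,0,0],
    [0,0,0],
    [0,0,0],
    [0,0,0],
    [0,0,0]
  ]
}}

```text
time: 18.25
tool_pos: [0.418, -0.2746, 0.1481]
ee_rot: [[-0.969, 0.245, 0.008], [0.245, 0.969, -0.006], [-0.009, -0.003, -1.0]]
wrist_force: [0.3, -0.5, 1.0]
grip_width: 0.0854
finger_force: 0.0
```

Run:
```python
from h import *
from bench import grab_frame
s=env.state();cv2.imwrite("pics/w10.png",grab_frame("wrist")[:,:,::-1])
print(s["joint_pos"]); go(.4195,.098,.12)
im=grab_frame("top");cv2.imwrite("pics/t10.png",im[:,:,::-1])
```

```text
[-3.33009131e+01  4.34441503e+00 -1.24209695e+01  7.26602126e+01
 -3.09973762e-03 -1.91034060e+01]
shift [ 8.92 36.13  2.37] from [ 0.4172 -0.2741  0.1451] yaw 165.8
```

The timer settled at the expected height for the well floor. Next is the cup, turning the tool 0.74 rad so it closes across the handle axis.

{"fn": "drive_tool", "kwargs": {
  "slide": [
    [0.9,4,0.4],
    [1.9,8,0.8],
    [2.9,12,1.2],
    [3.9,16,1.6],
    [4.9,20,2]
  ],
  "angular": [
    [0,0,0],
    [0,0,0],
    [0,0,0],
    [0,0,0],
    [0,0,0]
  ]
}}

```text
time: 18.77
tool_pos: [0.4152, -0.0651, 0.1194]
ee_rot: [[-0.969, 0.246, -0.003], [0.246, 0.969, 0.0], [0.003, -0.0, -1.0]]
wrist_force: [0.3, 0.0, 0.3]
grip_width: 0.0854
finger_force: 0.0
```

{"fn": "drive_tool", "kwargs": {
  "slide": [
    [0.9,4,0],
    [1.9,8,0],
    [2.9,12,0],
    [3.9,16,0],
    [3.9,16,0]
  ],
  "angular": [
    [0,0,0.12],
    [0,0,0.24],
    [0,0,0.36],
    [0,0,0.48],
    [0,0,0.6]
  ]
}}

```text
time: 19.18
tool_pos: [0.4168, 0.099, 0.1196]
ee_rot: [[-0.71, 0.704, -0.003], [0.704, 0.71, -0.0], [0.002, -0.002, -1.0]]
wrist_force: [0.7, 0.4, 1.5]
grip_width: 0.0853
finger_force: 0.0
```

{"fn": "drive_tool", "kwargs": {
  "slide": [
    [0,0,0],
    [0,0,0],
    [0,0,0],
    [0,0,0],
    [0,0,0]
  ],
  "angular": [
    [0,0,0.14],
    [0,0,0.14],
    [0,0,0.14],
    [0,0,0.14],
    [0,0,0.14]
  ]
}}

```text
time: 19.6
tool_pos: [0.418, 0.0962, 0.1209]
ee_rot: [[-0.609, 0.794, -0.001], [0.794, 0.609, -0.0], [0.0, -0.001, -1.0]]
wrist_force: [0.0, 0.3, -0.5]
grip_width: 0.0856
finger_force: 0.0
```

{"fn": "drive_tool", "kwargs": {
  "slide": [
    [0,0,0],
    [0,0,0],
    [0,0,0],
    [0,0,0],
    [0,0,0]
  ],
  "angular": [
    [0,0,0],
    [0,0,0],
    [0,0,0],
    [0,0,0],
    [0,0,0]
  ]
}}

```text
time: 20.02
tool_pos: [0.4183, 0.0968, 0.1214]
ee_rot: [[-0.608, 0.794, 0.0], [0.794, 0.608, -0.0], [-0.0, 0.0, -1.0]]
wrist_force: [0.1, 0.4, -0.1]
grip_width: 0.0853
finger_force: 0.0
```

Run:
```python
from h import *
from bench import grab_frame
go(.4188,.0985,-.003)
s=env.state();w=grab_frame("wrist");np.save("s11.npy",np.array([s["tool_pos"],*s["ee_rot"]]))
t=cv2.resize(cv2.imread("pics/t10.png")[180:300,365:497],None,fx=2.4,fy=2.4)
o=np.zeros((480,800,3),np.uint8); o[:, :480]=w[:,80:560,::-1]; o[:288,480:797]=t
cv2.imwrite("pics/w11.png",o)
```

```text
shift [ 0.11  0.14 12.44] from [0.4183 0.0968 0.1214] yaw 127.4
```

View pics/w11.png

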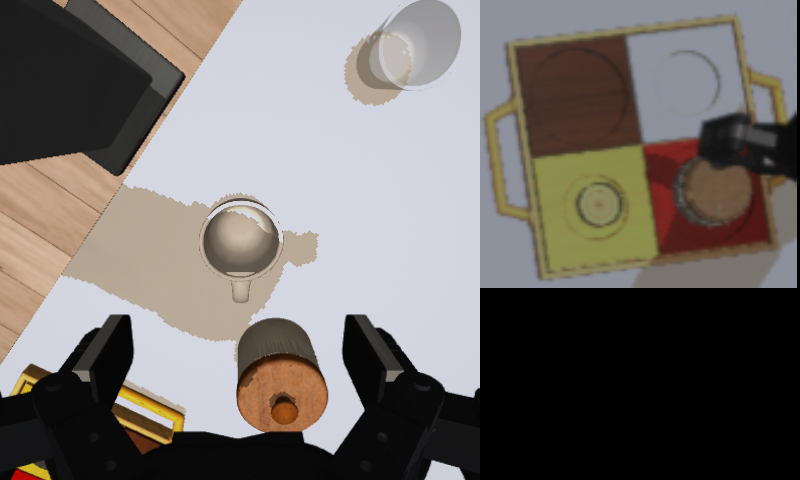

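The cup's handle points straight down the image at (320,290), so the grasp is square. The inset shows the candle and timer seated in their wells.

{"fn": "drive_tool", "kwargs": {
  "slide": [
    [0.1,0.2,4],
    [0.1,0.2,8],
    [0.1,0.2,10.5],
    [0.1,0.2,12],
    [0.1,0.2,12.4]
  ],
  "angular": [
    [0,0,0],
    [0,0,0],
    [0,0,0],
    [0,0,0],
    [0,0,0]
  ]
}}

```text
time: 20.48
tool_pos: [0.4169, 0.0985, -0.0054]
ee_rot: [[-0.608, 0.794, -0.005], [0.794, 0.608, -0.001], [0.002, -0.004, -1.0]]
wrist_force: [-0.7, -0.6, 0.1]
grip_width: 0.0852
finger_force: 0.0
```

{"fn": "drive_tool", "kwargs": {
  "slide": [
    [0,0,0],
    [0,0,0],
    [0,0,0],
    [0,0,0],
    [0,0,0]
  ],
  "angular": [
    [0,0,0],
    [0,0,0],
    [0,0,0],
    [0,0,0],
    [0,0,0]
  ],
  "jaw": 0.5,
  "grip_force": 40
}}

```text
time: 20.9
tool_pos: [0.4203, 0.0992, -0.0009]
ee_rot: [[-0.608, 0.794, 0.003], [0.794, 0.608, 0.0], [-0.001, 0.002, -1.0]]
wrist_force: [-2.6, 0.0, 7.9]
grip_width: 0.0565
finger_force: 42.6
```

{"fn": "drive_tool", "kwargs": {
  "slide": [
    [0,0,0],
    [0,0,0],
    [0,0,0],
    [0,0,0],
    [0,0,0]
  ],
  "angular": [
    [0,0,0],
    [0,0,0],
    [0,0,0],
    [0,0,0],
    [0,0,0]
  ]
}}

```text
time: 21.32
tool_pos: [0.4203, 0.0992, -0.0009]
ee_rot: [[-0.608, 0.794, 0.003], [0.794, 0.608, 0.0], [-0.001, 0.002, -1.0]]
wrist_force: [-2.4, -1.8, 6.5]
grip_width: 0.0566
finger_force: 42.6
```

{"fn": "drive_tool", "kwargs": {
  "slide": [
    [0,0,-1],
    [0,0,-3],
    [0,0,-5],
    [0,0,-5],
    [0,0,-5]
  ],
  "angular": [
    [0,0,0],
    [0,0,0],
    [0,0,0],
    [0,0,0],
    [0,0,0]
  ]
}}

```text
time: 21.73
tool_pos: [0.4206, 0.0994, 0.049]
ee_rot: [[-0.608, 0.794, 0.004], [0.794, 0.608, 0.001], [-0.001, 0.003, -1.0]]
wrist_force: [-0.6, 1.0, -0.8]
grip_width: 0.0565
finger_force: 43.0
```

Run:
```python
from h import *
from bench import grab_frame
s=env.state();print(s["wrist_force"],s["joint_pos"]);cv2.imwrite("pics/w12.png",grab_frame("wrist")[:,:,::-1]); go(.5148,-.263,.16)
```

```text
[-0.5586657   0.99788353 -0.83133125] [ 1.32867630e+01 -1.17513803e-01 -2.98237216e+01  6.00834258e+01
  8.07176826e-03  6.58353321e+01]
shift [-34.54 -14.45 -11.21] from [0.4197 0.0991 0.0479] yaw 127.5
```

{"fn": "drive_tool", "kwargs": {
  "slide": [
    [0,0,-4],
    [0,0,-8],
    [-1,-0.4,-11],
    [-4.8,-2,-11],
    [-8.6,-3.6,-11]
  ],
  "angular": [
    [0,0,0],
    [0,0,0],
    [0,0,0],
    [0,0,0],
    [0,0,0]
  ]
}}

```text
time: 22.2
tool_pos: [0.4441, 0.0089, 0.1589]
ee_rot: [[-0.612, 0.791, 0.003], [0.791, 0.612, 0.0], [-0.002, 0.003, -1.0]]
wrist_force: [0.6, 0.0, -2.2]
grip_width: 0.0563
finger_force: 43.5
```

{"fn": "drive_tool", "kwargs": {
  "slide": [
    [-3.8,-1.6,0],
    [-7.6,-3.2,0],
    [-11.4,-4.8,0],
    [-15.2,-6.4,0],
    [-19,-8,0]
  ],
  "angular": [
    [0,0,0],
    [0,0,0],
    [0,0,0],
    [0,0,0],
    [0,0,0]
  ]
}}

```text
time: 22.62
tool_pos: [0.4945, -0.1926, 0.1562]
ee_rot: [[-0.608, 0.794, -0.001], [0.794, 0.608, 0.001], [0.001, -0.001, -1.0]]
wrist_force: [0.7, 0.8, -1.0]
grip_width: 0.0565
finger_force: 43.5
```

{"fn": "drive_tool", "kwargs": {
  "slide": [
    [-3.8,-1.6,0],
    [-6.9,-2.9,0],
    [-6.9,-2.9,4],
    [-6.9,-2.9,8],
    [-6.9,-2.9,10]
  ],
  "angular": [
    [0,0,0],
    [0,0,0],
    [0,0,0],
    [0,0,0],
    [0,0,0]
  ]
}}

```text
time: 23.03
tool_pos: [0.5112, -0.2628, 0.0515]
ee_rot: [[-0.607, 0.795, -0.006], [0.795, 0.607, 0.003], [0.006, -0.003, -1.0]]
wrist_force: [-0.8, 1.4, -1.5]
grip_width: 0.0565
finger_force: 43.5
```

{"fn": "drive_tool", "kwargs": {
  "slide": [
    [0,0,0],
    [0,0,0],
    [0,0,0],
    [0,0,0],
    [0,0,0]
  ],
  "angular": [
    [0,0,0],
    [0,0,0],
    [0,0,0],
    [0,0,0],
    [0,0,0]
  ]
}}

```text
time: 23.45
tool_pos: [0.5152, -0.2635, 0.0595]
ee_rot: [[-0.608, 0.794, 0.003], [0.794, 0.608, -0.002], [-0.003, 0.002, -1.0]]
wrist_force: [0.1, 0.0, -0.3]
grip_width: 0.056
finger_force: 43.5
```

Run:
```python
from h import *
go(.5150,-.2625,.0093)
```

```text
shift [0.11 0.04 5.02] from [ 0.5152 -0.2635  0.0595] yaw 127.5
```

{"fn": "drive_tool", "kwargs": {
  "slide": [
    [0.1,0,1.5],
    [0.1,0,3],
    [0.1,0,4.2],
    [0.1,0,4.7],
    [0.1,0,4.9]
  ],
  "angular": [
    [0,0,0],
    [0,0,0],
    [0,0,0],
    [0,0,0],
    [0,0,0]
  ]
}}

```text
time: 23.87
tool_pos: [0.5134, -0.2623, 0.0092]
ee_rot: [[-0.608, 0.794, 0.0], [0.794, 0.608, -0.001], [-0.001, 0.0, -1.0]]
wrist_force: [-4.1, 0.9, 11.1]
grip_width: 0.0562
finger_force: 44.4
```

{"fn": "drive_tool", "kwargs": {
  "slide": [
    [0,0,0],
    [0,0,0],
    [0,0,0],
    [0,0,0],
    [0,0,0]
  ],
  "angular": [
    [0,0,0],
    [0,0,0],
    [0,0,0],
    [0,0,0],
    [0,0,0]
  ]
}}

```text
time: 24.28
tool_pos: [0.5139, -0.2625, 0.0093]
ee_rot: [[-0.608, 0.794, 0.001], [0.794, 0.608, -0.001], [-0.001, 0.001, -1.0]]
wrist_force: [-0.3, -0.4, 3.2]
grip_width: 0.0565
finger_force: 43.8
```

{"fn": "drive_tool", "kwargs": {
  "slide": [
    [0,0,0],
    [0,0,0],
    [0,0,0],
    [0,0,0],
    [0,0,0]
  ],
  "angular": [
    [0,0,0],
    [0,0,0],
    [0,0,0],
    [0,0,0],
    [0,0,0]
  ],
  "jaw": 0.0
}}

```text
time: 24.7
tool_pos: [0.5132, -0.2623, 0.0083]
ee_rot: [[-0.608, 0.794, -0.0], [0.794, 0.608, 0.0], [0.0, -0.0, -1.0]]
wrist_force: [0.1, 0.7, -0.4]
grip_width: 0.0854
finger_force: 0.0
```

{"fn": "drive_tool", "kwargs": {
  "slide": [
    [0,0,-2],
    [0,0,-5],
    [0,0,-9],
    [0,0,-13],
    [0,0,-13]
  ],
  "angular": [
    [0,0,0],
    [0,0,0],
    [0,0,0],
    [0,0,0],
    [0,0,0]
  ]
}}

```text
time: 25.12
tool_pos: [0.5165, -0.2639, 0.1469]
ee_rot: [[-0.608, 0.794, 0.01], [0.794, 0.608, -0.005], [-0.011, 0.005, -1.0]]
wrist_force: [1.2, -0.7, 0.9]
grip_width: 0.0852
finger_force: 0.0
```

{"fn": "drive_tool", "kwargs": {
  "slide": [
    [0,0,0],
    [0,0,0],
    [0,0,0],
    [0,0,0],
    [0,0,0]
  ],
  "angular": [
    [0,0,0],
    [0,0,0],
    [0,0,0],
    [0,0,0],
    [0,0,0]
  ],
  "jaw": 0.45
}}

```text
time: 25.53
tool_pos: [0.5125, -0.2619, 0.1369]
ee_rot: [[-0.608, 0.794, -0.002], [0.794, 0.608, 0.001], [0.002, -0.001, -1.0]]
wrist_force: [0.4, -0.8, 0.0]
grip_width: 0.047
finger_force: 0.0
```

Run:
```python
from h import *
from bench import grab_frame
cv2.imwrite("pics/w13.png",grab_frame("wrist")[:,:,::-1]);cv2.imwrite("pics/t13.png",grab_frame("top")[:,:,::-1]);cv2.imwrite("pics/s13.png",grab_frame("scene")[:,:,::-1])
go(.514,.024,.13)
```

```text
shift [22.65 17.48  0.78] from [ 0.513  -0.2621  0.1377] yaw 127.4
```

{"fn": "drive_tool", "kwargs": {
  "slide": [
    [3.2,2.5,0],
    [6.4,5,0],
    [9.6,7.4,0],
    [12.8,9.9,0],
    [16,12.3,0]
  ],
  "angular": [
    [0,0,0],
    [0,0,0],
    [0,0,0],
    [0,0,0],
    [0,0,0]
  ]
}}

```text
time: 26.1
tool_pos: [0.5133, -0.0588, 0.1383]
ee_rot: [[-0.608, 0.794, 0.0], [0.794, 0.608, 0.0], [-0.0, 0.0, -1.0]]
wrist_force: [0.3, 0.7, -0.7]
grip_width: 0.0471
finger_force: 0.0
```

{"fn": "drive_tool", "kwargs": {
  "slide": [
    [3.2,2.5,0],
    [6.6,5.2,0],
    [6.6,5.2,0],
    [6.6,5.2,0],
    [6.6,5.2,0]
  ],
  "angular": [
    [0,0,0],
    [0,0,0],
    [0,0,0],
    [0,0,0],
    [0,0,0]
  ]
}}

```text
time: 26.52
tool_pos: [0.5147, 0.0237, 0.1383]
ee_rot: [[-0.609, 0.793, -0.0], [0.793, 0.609, -0.0], [-0.0, -0.0, -1.0]]
wrist_force: [0.3, -0.7, 0.5]
grip_width: 0.0469
finger_force: 0.0
```

{"fn": "drive_tool", "kwargs": {
  "slide": [
    [0,0,0],
    [0,0,0],
    [0,0,0],
    [0,0,0],
    [0,0,0]
  ],
  "angular": [
    [0,0,0],
    [0,0,0],
    [0,0,0],
    [0,0,0],
    [0,0,0]
  ]
}}

```text
time: 26.93
tool_pos: [0.5148, 0.0227, 0.1384]
ee_rot: [[-0.607, 0.795, -0.0], [0.795, 0.607, -0.0], [0.0, -0.0, -1.0]]
wrist_force: [-0.4, -0.1, 0.2]
grip_width: 0.0468
finger_force: 0.0
```

Run:
```python
from h import *
from bench import grab_frame
s=env.state(); im=grab_frame("wrist"); cv2.imwrite("pics/w14.png",im[:,:,::-1])
hsv=cv2.cvtColor(im,cv2.COLOR_RGB2HSV); m=cv2.inRange(hsv,(3,110,60),(18,255,255)); m[:150]=0
n,l,st,c=cv2.connectedComponentsWithStats(m); i=1+st[1:,4].argmax(); x,y,w,h,a=st[i]; uv=(x+(w-1)/2,y+(h-1)/2); print(uv,w,h,a,at("wrist",uv,.068,s))
go(.514,.024,.047)
```

```text
(np.float64(320.5), np.float64(241.5)) 98 94 7173 [0.5121536 0.0263034]
shift [0.13 0.   9.14] from [0.5148 0.0229 0.1384] yaw 127.4
```

{"fn": "drive_tool", "kwargs": {
  "slide": [
    [0.2,0.1,3],
    [0.2,0.1,6],
    [0.2,0.1,8],
    [0.2,0.1,8.7],
    [0.2,0.1,8.7]
  ],
  "angular": [
    [0,0,0],
    [0,0,0],
    [0,0,0],
    [0,0,0],
    [0,0,0]
  ]
}}

```text
time: 27.4
tool_pos: [0.5129, 0.0255, 0.0497]
ee_rot: [[-0.608, 0.794, -0.004], [0.794, 0.608, -0.0], [0.002, -0.003, -1.0]]
wrist_force: [-0.4, 0.7, -0.3]
grip_width: 0.0471
finger_force: 0.0
```

{"fn": "drive_tool", "kwargs": {
  "slide": [
    [0,0,0.2],
    [0,0,0.4],
    [0,0,0.4],
    [0,0,0.4],
    [0,0,0.4]
  ],
  "angular": [
    [0,0,0],
    [0,0,0],
    [0,0,0],
    [0,0,0],
    [0,0,0]
  ]
}}

```text
time: 27.82
tool_pos: [0.5149, 0.0258, 0.0483]
ee_rot: [[-0.608, 0.794, 0.001], [0.794, 0.608, 0.0], [-0.001, 0.001, -1.0]]
wrist_force: [0.6, -0.0, -0.4]
grip_width: 0.0469
finger_force: 0.0
```

{"fn": "drive_tool", "kwargs": {
  "slide": [
    [0,0,0],
    [0,0,0],
    [0,0,0],
    [0,0,0],
    [0,0,0]
  ],
  "angular": [
    [0,0,0],
    [0,0,0],
    [0,0,0],
    [0,0,0],
    [0,0,0]
  ],
  "jaw": 0.95,
  "grip_force": 60
}}

```text
time: 28.23
tool_pos: [0.5149, 0.026, 0.0479]
ee_rot: [[-0.608, 0.794, 0.001], [0.794, 0.608, 0.0], [-0.0, 0.001, -1.0]]
wrist_force: [1.1, 1.4, 2.9]
grip_width: 0.0143
finger_force: 58.6
```

{"fn": "drive_tool", "kwargs": {
  "slide": [
    [0,0,0],
    [0,0,0],
    [0,0,0],
    [0,0,0],
    [0,0,0]
  ],
  "angular": [
    [0,0,0],
    [0,0,0],
    [0,0,0],
    [0,0,0],
    [0,0,0]
  ]
}}

```text
time: 28.65
tool_pos: [0.5149, 0.0259, 0.0479]
ee_rot: [[-0.608, 0.794, 0.001], [0.794, 0.608, 0.0], [-0.0, 0.001, -1.0]]
wrist_force: [1.1, 2.9, 5.5]
grip_width: 0.0147
finger_force: 58.8
```

{"fn": "drive_tool", "kwargs": {
  "slide": [
    [0,0,-0.5],
    [0,0,-1.5],
    [0,0,-2.5],
    [0,0,-3],
    [0,0,-3]
  ],
  "angular": [
    [0,0,0],
    [0,0,0],
    [0,0,0],
    [0,0,0],
    [0,0,0]
  ]
}}

```text
time: 29.07
tool_pos: [0.5152, 0.0257, 0.079]
ee_rot: [[-0.608, 0.794, 0.002], [0.794, 0.608, -0.0], [-0.001, 0.002, -1.0]]
wrist_force: [0.7, 0.6, -3.2]
grip_width: 0.0147
finger_force: 58.8
```

{"fn": "drive_tool", "kwargs": {
  "slide": [
    [0,0,0],
    [0,0,0],
    [0,0,0],
    [0,0,0],
    [0,0,0]
  ],
  "angular": [
    [0,0,0],
    [0,0,0],
    [0,0,0],
    [0,0,0],
    [0,0,0]
  ]
}}

```text
time: 29.48
tool_pos: [0.5141, 0.0257, 0.077]
ee_rot: [[-0.608, 0.794, -0.001], [0.794, 0.608, -0.0], [0.0, -0.001, -1.0]]
wrist_force: [-0.2, -0.3, -3.5]
grip_width: 0.0143
finger_force: 58.8
```

Run:
```python
from h import *
from bench import grab_frame
s=env.state();print(s["wrist_force"],s["wrist_torque"],s["grip_width"]);go(.5045,-.1645,.15)
a=grab_frame("wrist")[160:420,160:480];b=cv2.resize(grab_frame("scene")[170:270,290:390],(400,400));c=cv2.resize(cv2.imread("pics/t13.png")[180:300,365:497],None,fx=2.4,fy=2.4)
o=np.zeros((580,800,3),np.uint8);o[:260,:320]=a[:,:,::-1];o[:400,330:730]=b[:,:,::-1];o[265:553,:317]=c;cv2.imwrite("pics/v14.png",o)
```

```text
[-0.21545567 -0.29370903 -3.54055381] [ 0.03423537  0.04831078 -0.03056371] 0.014339144107108215
shift [-14.52 -12.33  -7.3 ] from [0.5141 0.0257 0.077 ] yaw 127.4
```

{"fn": "drive_tool", "kwargs": {
  "slide": [
    [-1,-0.9,-2],
    [-4,-3.4,-4],
    [-7,-5.9,-4],
    [-10,-8.5,-4],
    [-13,-11,-4]
  ],
  "angular": [
    [0,0,0],
    [0,0,0],
    [0,0,0],
    [0,0,0],
    [0,0,0]
  ]
}}

```text
time: 30.0
tool_pos: [0.5061, -0.146, 0.118]
ee_rot: [[-0.609, 0.793, 0.001], [0.793, 0.609, -0.0], [-0.001, 0.001, -1.0]]
wrist_force: [0.4, 0.7, -2.8]
grip_width: 0.0144
finger_force: 59.0
```

{"fn": "drive_tool", "kwargs": {
  "slide": [
    [-1.5,-1.3,0],
    [-1.5,-1.3,0],
    [-1.5,-1.3,1.5],
    [-1.5,-1.3,3],
    [-1.5,-1.3,3.5]
  ],
  "angular": [
    [0,0,0],
    [0,0,0],
    [0,0,0],
    [0,0,0],
    [0,0,0]
  ]
}}

```text
time: 30.42
tool_pos: [0.5037, -0.1636, 0.0803]
ee_rot: [[-0.608, 0.794, -0.003], [0.794, 0.608, 0.001], [0.003, -0.001, -1.0]]
wrist_force: [-0.1, -0.0, -3.1]
grip_width: 0.0145
finger_force: 59.1
```

{"fn": "drive_tool", "kwargs": {
  "slide": [
    [0,0,0],
    [0,0,0],
    [0,0,0],
    [0,0,0],
    [0,0,0]
  ],
  "angular": [
    [0,0,0],
    [0,0,0],
    [0,0,0],
    [0,0,0],
    [0,0,0]
  ]
}}

```text
time: 30.83
tool_pos: [0.5054, -0.1641, 0.0832]
ee_rot: [[-0.608, 0.794, 0.001], [0.794, 0.608, -0.0], [-0.001, 0.001, -1.0]]
wrist_force: [0.3, -0.3, -3.6]
grip_width: 0.0145
finger_force: 59.1
```

Run:
```python
from h import *
go(.5045,-.1645,.0583)
```

```text
shift [ 0.03 -0.1   2.49] from [ 0.5054 -0.1641  0.0832] yaw 127.5
```

{"fn": "drive_tool", "kwargs": {
  "slide": [
    [0,-0.1,1],
    [0,-0.1,1.8],
    [0,-0.1,2.3],
    [0,-0.1,2.45],
    [0,-0.1,2.45]
  ],
  "angular": [
    [0,0,0],
    [0,0,0],
    [0,0,0],
    [0,0,0],
    [0,0,0]
  ]
}}

```text
time: 31.25
tool_pos: [0.504, -0.1645, 0.0581]
ee_rot: [[-0.608, 0.794, 0.0], [0.794, 0.608, 0.0], [0.0, 0.0, -1.0]]
wrist_force: [-2.5, 1.8, 2.6]
grip_width: 0.0143
finger_force: 59.7
```

{"fn": "drive_tool", "kwargs": {
  "slide": [
    [0,0,0],
    [0,0,0],
    [0,0,0],
    [0,0,0],
    [0,0,0]
  ],
  "angular": [
    [0,0,0],
    [0,0,0],
    [0,0,0],
    [0,0,0],
    [0,0,0]
  ]
}}

```text
time: 31.67
tool_pos: [0.5042, -0.1647, 0.0581]
ee_rot: [[-0.608, 0.794, 0.0], [0.794, 0.608, 0.0], [-0.0, 0.0, -1.0]]
wrist_force: [-2.1, 1.6, 4.5]
grip_width: 0.0142
finger_force: 59.8
```

{"fn": "drive_tool", "kwargs": {
  "slide": [
    [0,0,0],
    [0,0,0],
    [0,0,0],
    [0,0,0],
    [0,0,0]
  ],
  "angular": [
    [0,0,0],
    [0,0,0],
    [0,0,0],
    [0,0,0],
    [0,0,0]
  ],
  "jaw": 0.4
}}

```text
time: 32.08
tool_pos: [0.5041, -0.1649, 0.0577]
ee_rot: [[-0.608, 0.794, -0.0], [0.794, 0.608, -0.0], [0.0, -0.0, -1.0]]
wrist_force: [-0.1, -0.9, -0.8]
grip_width: 0.0511
finger_force: 0.0
```

{"fn": "drive_tool", "kwargs": {
  "slide": [
    [0,0,-1],
    [0,0,-4],
    [0,0,-8],
    [0,0,-12],
    [0,0,-12]
  ],
  "angular": [
    [0,0,0],
    [0,0,0],
    [0,0,0],
    [0,0,0],
    [0,0,0]
  ]
}}

```text
time: 32.5
tool_pos: [0.5072, -0.1658, 0.1868]
ee_rot: [[-0.608, 0.794, 0.011], [0.794, 0.608, -0.004], [-0.01, 0.007, -1.0]]
wrist_force: [0.5, -0.6, 0.2]
grip_width: 0.0511
finger_force: 0.0
```

{"fn": "drive_tool", "kwargs": {
  "slide": [
    [4,4,0],
    [7,7,0],
    [10,10,0],
    [13,13,0],
    [15,15,0]
  ],
  "angular": [
    [0,0,0],
    [0,0,0],
    [0,0,0],
    [0,0,0],
    [0,0,0]
  ]
}}

```text
time: 32.92
tool_pos: [0.5316, 0.0435, 0.1789]
ee_rot: [[-0.608, 0.794, 0.001], [0.794, 0.608, 0.0], [-0.001, 0.001, -1.0]]
wrist_force: [0.9, -0.6, -0.2]
grip_width: 0.0514
finger_force: 0.0
```

{"fn": "drive_tool", "kwargs": {
  "slide": [
    [0,0,0],
    [0,0,0],
    [0,0,0],
    [0,0,0],
    [0,0,0]
  ],
  "angular": [
    [0,0,0],
    [0,0,0],
    [0,0,0],
    [0,0,0],
    [0,0,0]
  ]
}}

```text
time: 33.33
tool_pos: [0.5314, 0.0404, 0.1781]
ee_rot: [[-0.606, 0.795, 0.0], [0.795, 0.606, -0.0], [-0.0, 0.0, -1.0]]
wrist_force: [-0.1, -0.7, -0.3]
grip_width: 0.051
finger_force: 0.0
```

Run:
```python
from h import *
from bench import grab_frame
t=grab_frame("top")[:,:,::-1];s=grab_frame("scene")[:,:,::-1];cv2.imwrite("pics/t15.png",t);cv2.imwrite("pics/s15.png",s)
o=np.zeros((590,800,3),np.uint8)
o[:360,:396]=cv2.resize(t[180:300,365:497],(396,360),interpolation=3);o[:360,400:]=cv2.resize(s[220:350,350:510],(400,360),interpolation=3)
o[370:590,:400]=cv2.resize(t[190:290,120:302],(400,220));o[370:590,400:]=cv2.resize(s[150:290,130:385],(400,220))
cv2.imwrite("pics/v15.png",o)
```

```text
(no output)
```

View pics/v15.png

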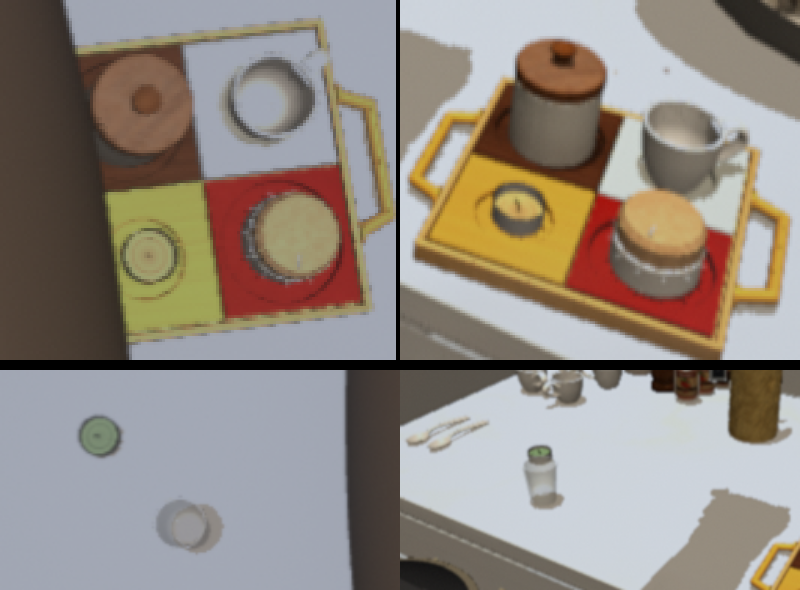

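All four things stand in their wells, and the glass and green light look undisturbed. I'll check the offsets numerically from the top view: knob (147,101), dial (298,235), candle (149,254), cup (271,97) in the crop.

Run:
```python
from h import *
for n,p,z,w in(("can",(147,101),.095,(.5046,-.1658)),("timer",(298,235),.054,(.4168,-.2728)),("candle",(149,254),.027,(.4073,-.1759)),("cup",(271,97),.059,(.5149,-.2631))):
    q=at("top",((p[0]+.5)/3-.5+365,(p[1]+.5)/3-.5+180),z); print(n,((q-w)*1000).round(1))
```

```text
can [-0.5  0.3]
timer [ 0.6 -0.4]
candle [ 2.  -0.7]
cup [-3.1  3.9]
```

```bash
python3 -c "
from bench import env
print(env.close_job())"
```

```text
the job is handed in; nothing more can be done
None
```

I handed the job in after about 34 s of robot time: the canister, timer, cup and yellow tea light each stand in their own insert, about 0.6 to 5 mm off-centre by the top camera, and the glass and green tea light look undisturbed; no verdict was returned.

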